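Set out the turned bun feet for oiling

TASK

Set the four squat bun feet out for oiling, each upright in the middle of the round stand of its rank: the widest foot on the widest stand, and so on down to the narrowest foot on the narrowest stand. Do them in order of width, the widest first, because it takes longest to dry. Set them down rather than dropping them, leave each one standing free, and leave the two slender finials standing where they are.

Things in the scene. Friction and masses are not known exactly. Their poses are not given: they have to be found in the camera images.
- foot_widest: Turned bun foot, pale bare wood, loose, the widest of the four: 66 mm across its widest part, which is an upright band from 13 to 35 mm above the underside; the round body is 46 mm high and ends in a flat top with a 15 mm wide, 10 mm high dowel stub in the middle. Stands upright on its flat underside, dowel up. Origin: centre of the underside; z along its axis, up. About 60 to 130 g.
- foot_second: Turned bun foot, pale bare wood, loose, the second widest of the four: 52 mm across its widest part, which is an upright band from 12 to 32 mm above the underside; the round body is 42 mm high and ends in a flat top with a 15 mm wide, 10 mm high dowel stub in the middle. Stands upright on its flat underside, dowel up. Origin: centre of the underside; z along its axis, up. About 35 to 70 g.
- foot_third: Turned bun foot, pale bare wood, loose, the third widest of the four: 40 mm across its widest part, which is an upright band from 11 to 29 mm above the underside; the round body is 38 mm high and ends in a flat top with a 15 mm wide, 10 mm high dowel stub in the middle. Stands upright on its flat underside, dowel up. Origin: centre of the underside; z along its axis, up. About 20 to 40 g.
- foot_narrowest: Turned bun foot, pale bare wood, loose, the narrowest of the four: 30 mm across its widest part, which is an upright band from 10 to 26 mm above the underside; the round body is 34 mm high and ends in a flat top with a 15 mm wide, 10 mm high dowel stub in the middle. Stands upright on its flat underside, dowel up. Origin: centre of the underside; z along its axis, up. About 11 to 23 g.
- stand_widest: Oiling stand, the widest of the four: a plain low round disc of plywood with a black rubber top, 90 mm across and 15 mm high, flat on top, fixed to the bench. For the bun foot 66 mm wide. Origin: centre of its underside, on the bench; its top is 15 mm above.
- stand_second: Oiling stand, the second widest of the four: a plain low round disc of plywood with a black rubber top, 76 mm across and 15 mm high, flat on top, fixed to the bench. For the bun foot 52 mm wide. Origin: centre of its underside, on the bench; its top is 15 mm above.
- stand_third: Oiling stand, the third widest of the four: a plain low round disc of plywood with a black rubber top, 62 mm across and 15 mm high, flat on top, fixed to the bench. For the bun foot 40 mm wide. Origin: centre of its underside, on the bench; its top is 15 mm above.
- stand_narrowest: Oiling stand, the narrowest of the four: a plain low round disc of plywood with a black rubber top, 48 mm across and 15 mm high, flat on top, fixed to the bench. For the bun foot 30 mm wide. Origin: centre of its underside, on the bench; its top is 15 mm above.
- finial_a: Turned finial, pale bare wood, loose: slender and pointed, 79 mm high, 36 mm across its round base, standing upright; not a bun foot, stays where it is. Origin: centre of the underside.
- finial_b: Turned finial, pale bare wood, loose: slender and pointed, 79 mm high, 36 mm across its round base, standing upright; not a bun foot, stays where it is. Origin: centre of the underside.
Things that resemble listed ones, but are neither listed nor needed, are in the scene too. What is shaped like the stand_second but yellow is not meant. What is shaped like the foot_widest but purple is not meant.

How it is judged:
On the way, in this order (a step that is already met when the one before it is completed fails the run):
1. the widest foot stands upright on the widest stand, let go (horizontal distance between foot_widest and stand_widest below 0.012 m and z of foot_widest in the frame of stand_widest between 0.01 and 0.02 m and angle between foot_widest's own z axis and vertical below 0.15 rad and linear speed of foot_widest below 0.02 m/s and angular speed of foot_widest below 0.3 rad/s and contact force between the fingers and foot_widest below 0.05 N), for 0.2 s.
2. the second widest foot stands upright on the second widest stand, let go (horizontal distance between foot_second and stand_second below 0.012 m and z of foot_second in the frame of stand_second between 0.01 and 0.02 m and angle between foot_second's own z axis and vertical below 0.15 rad and linear speed of foot_second below 0.02 m/s and angular speed of foot_second below 0.3 rad/s and contact force between the fingers and foot_second below 0.05 N), for 0.2 s.
3. the third widest foot stands upright on the third widest stand, let go (horizontal distance between foot_third and stand_third below 0.012 m and z of foot_third in the frame of stand_third between 0.01 and 0.02 m and angle between foot_third's own z axis and vertical below 0.15 rad and linear speed of foot_third below 0.02 m/s and angular speed of foot_third below 0.3 rad/s and contact force between the fingers and foot_third below 0.05 N), for 0.2 s.
4. the narrowest foot stands upright on the narrowest stand, let go (horizontal distance between foot_narrowest and stand_narrowest below 0.012 m and z of foot_narrowest in the frame of stand_narrowest between 0.01 and 0.02 m and angle between foot_narrowest's own z axis and vertical below 0.15 rad and linear speed of foot_narrowest below 0.02 m/s and angular speed of foot_narrowest below 0.3 rad/s and contact force between the fingers and foot_narrowest below 0.05 N), for 0.2 s.
At the end, for the whole second after the job is handed in: All four bun feet stand upright (within 0.15 rad), at rest and let go, each on top of the stand of its own rank with its centre within 12 mm of the stand's centre; both finials stand upright within 30 mm of where they started (all of step 1 and all of step 2 and all of step 3 and all of step 4 and distance of each of finial_a, finial_b from where it was at the start of the episode below 0.03 m and angle between each of finial_a, finial_b's own z axis and vertical below 0.15 rad and linear speed of each of finial_a, finial_b below 0.02 m/s); the robot touches nothing.
It fails at once if a bun foot is dropped or thrown (moves faster than 0.7 m/s with no finger on it) ((linear speed of foot_widest above 0.7 m/s and contact force between the fingers and foot_widest below 0.01 N) or (linear speed of foot_second above 0.7 m/s and contact force between the fingers and foot_second below 0.01 N) or (linear speed of foot_third above 0.7 m/s and contact force between the fingers and foot_third below 0.01 N) or (linear speed of foot_narrowest above 0.7 m/s and contact force between the fingers and foot_narrowest below 0.01 N)).
It fails at once if a finial is moved more than 30 mm or knocked over (distance of any of finial_a, finial_b from where it was at the start of the episode above 0.03 m or angle between any of finial_a, finial_b's own z axis and vertical above 0.6 rad).
It also fails if it takes over 99 s, if anything falls off the work surface, if the arm or the gripper's body presses on something with over 40 N, if the wrist force passes 120 N, or if a joint passes its speed limit or range.

ROBOT

A 6-joint arm with a two-finger parallel gripper is mounted at the origin on the work surface. World frame = base frame: x ahead of the robot, y to its left, z up, the work surface at z = 0. Lengths are in m, angles in rad, forces in N, time in s.
With the tool pointing down it reaches from about 0.35 to 0.975 m from the base axis. Payload 17.4 kg.
Tool frame: the origin (TCP) lies on the centre line of the jaws, within the pads' length; the fingertips stand 19 mm ahead of it and the grasp point (between the pads) is the TCP; z points along the fingers, y is the direction in which the jaws open and shut (so a half turn about z gives the same grasp; the last joint's range is limited). The gripper opens to 85 mm and grips with 20 to 120 N. Pads are 22 mm wide; open, the fingers measure 114 mm over their backs; the gripper's body (76 mm by 85 mm) begins 54 mm behind the grasp point. The pads swing forward as they close: fully open they stand 13 mm farther back than shut.
Start: joints at [1.138, 0.116, 1.442, -0, 1.584, -0.038], TCP at [0.26, 0.623, 0.25] pointing down, gripper open.
Joint ranges: [-2.83, 2.83], [-0.83, 2.19], [0.07, 2.5], [-1.14, 4.28], [0.01, 3], [-2.97, 2.97]. Speed limits (rad/s): [1.89, 1.89, 2.22, 3.14, 3.14, 3.14].

INTERFACE

Orientations are given as a rotation vector (axis times angle).
In Python, from plant import * gives the robot as it stands. The module is installed in compiled form; this text tells all that it offers. Calls block until the motion is done:
- move_pose(position, orientation): joint-space move of the TCP to a pose.
- servo_line(position, ori=None, max_speed=0.15): straight line of the TCP; ori=None keeps the orientation; max_speed is the mean speed in m/s.
- move_joints(angles): joint-space move.
- let_go() and close_gripper(grasp_force=None): open the fingers fully, or close them until they stop; grasp_force is the grip in N (None keeps the last).
- wait(seconds).
- inverse_kinematics(position, orientation): joint angles nearest the present ones, or None.
- get_state(): the state.
- capture(name): name is "side" or "top" or "wrist"; returns (picture, depth): 384x512x3 uint8, red, green, blue; 384x512 float32, m along the optical axis (not along the pixel's ray), 0 where there is no reading.
- camera_params(name): a dict with "fx", "fy", "cx", "cy" (pixels), "R" (3x3) and "t" (3): a world point X has camera coordinates R X + t. Camera axes: x right, y down, z forward; pixel columns grow to the right and rows downward; lengths in m; the calibration is good to about 2 mm. A picture is of the moment at which its call begins: read the wrist's pose just before it. camera_params takes no time and is no camera call; for the wrist camera it gives the pose at the moment of the call.
A pose or a line that the arm cannot do raises IKError and nothing moves.
- finish_job(): hands the job in, once; it reports no verdict.
The state is a dict: "time": time; "joints": joint angles; "joint_vel": joint speeds; "tau": joint torques, N m; "tool_pos": TCP position; "tcp_rot": TCP orientation; "ft_force": force on the tool from outside, world axes, zero at the start; "moment": the same for the moment, N m; "finger_gap": opening from 0.0 (shut) to 1.0 (fully open).
Only numpy, scipy, OpenCV 4.12 (cv2) and the standard library are available. Lean on these libraries where they do the work, as an engineer would, in place of code of your own. Each camera call takes 0.05 s, during which the arm holds its last target.

## Working session

There is one attempt and no reset: what is moved stays moved. The work goes in short steps, each a Python script; the robot and the scene stay as the last script left them, time stands still between calls to the robot, and variables do not carry over. Pictures are saved under pics/ and viewed, and the job is handed in when it is done.

```bash
mkdir -p pics
python3 - <<'E'
from plant import *
import numpy as np, cv2
s=get_state(); print(s['time'],s['tool_pos'],s['tcp_rot'],s['finger_gap'])
for n in ("top","side"):
    im,d=capture(n); p=camera_params(n); np.savez(f"{n}0.npz",im=im,d=d,**p)
    print(n,p, d.min(),d.max())
    cv2.imwrite(f"pics/{n}0.png",cv2.resize(im[:,:,::-1],(800,600),interpolation=cv2.INTER_CUBIC))
E
```

```text
0.0 [0.25953345 0.62291377 0.24954859] [-6.16001065e-01 -3.08030579e+00  1.81116062e-03] 1.0052965055203984
top {'fx': 473.9038045408281, 'fy': 473.9038045408281, 'cx': 264.4035882652803, 'cy': 189.4227224252505, 'R': array([[ 0.00406446, -0.99996892,  0.00675573],
       [-0.98858261, -0.0050356 , -0.15059572],
       [ 0.15062506, -0.00606651, -0.98857235]]), 't': array([-0.01392694,  0.54273195,  1.04606564])} 0.0 2.033881
side {'fx': 350.8941348897579, 'fy': 350.8941348897579, 'cx': 258.778620424437, 'cy': 191.32139255399554, 'R': array([[ 0.99837325, -0.05111531, -0.02526005],
       [-0.04921747, -0.54896603, -0.83439436],
       [ 0.02878342,  0.83428024, -0.55058877]]), 't': array([-0.5498017 ,  0.06516088,  1.06631138])} 0.0 3.1300797
```

View pics/top0.png

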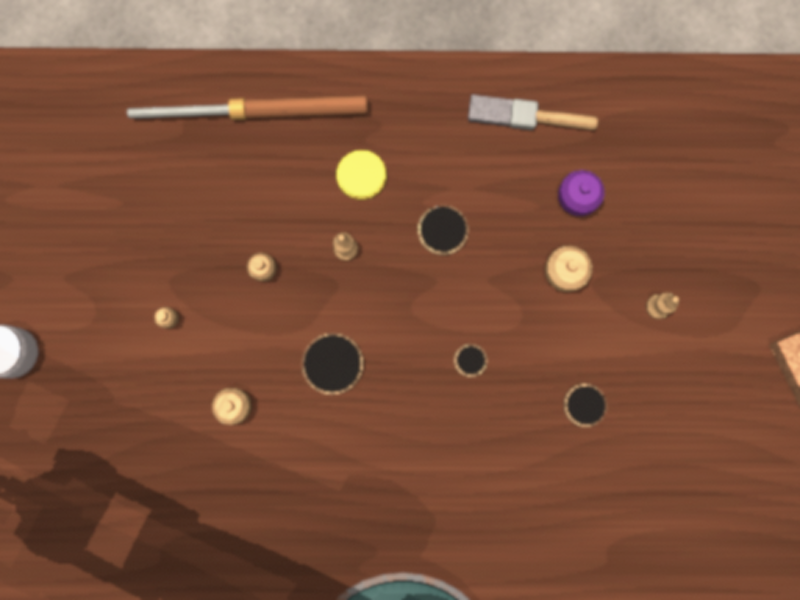

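View pics/side0.png

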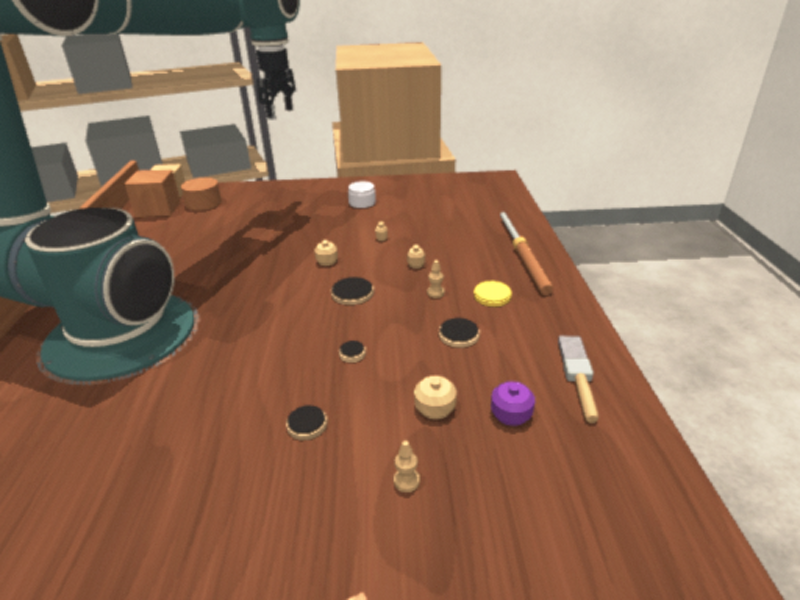

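The top view at 800x600 shows these candidates:
- **Feet:** pale feet at (569,268), (231,407), (261,267) and (166,318). The purple one at (581,193) is not meant.
- **Stands:** black-topped stands at (333,364), (443,230), (586,405) and (470,361). The yellow one at (361,174) is not meant.
- **Finials:** at (345,246) and (662,305).

Next I measure them by depth and silhouette, and save an enlarged crop to confirm.

```bash
cat > h.py <<'E'
import numpy as np, cv2
def world(im,d,p):
    v,u=np.mgrid[:384,:512]
    c=np.stack([(u-p['cx'])/p['fx']*d,(v-p['cy'])/p['fy']*d,d],-1)
    return (c-p['t'])@p['R']
def ray(uv,p,z):
    r=p['R'].T@np.array([(uv[0]-p['cx'])/p['fx'],(uv[1]-p['cy'])/p['fy'],1.]); o=-p['R'].T@p['t']
    return (o+r*(z-o[2])/r[2])[:2]
E
python3 - <<'E'
from h import *
f=np.load("top0.npz"); im,d=f['im'],f['d']; W=world(im,d,f)
tab=(d>0)&(W[...,0]>.3)&(W[...,0]<.85)&(abs(W[...,1])<.5)
print("table z",np.median(W[...,2][tab]))
m=(tab&(W[...,2]>.007)).astype(np.uint8)
n,l,st,ce=cv2.connectedComponentsWithStats(m)
for i in range(1,n):
    if st[i,4]<40: continue
    k=l==i; z=W[...,2][k]; (c,r)=cv2.minEnclosingCircle(np.argwhere(k)[:,::-1].astype(np.float32))
    zt=np.percentile(z,98)
    top=W[k&(W[...,2]>zt-.004)]
    zb=.015 if zt<.02 else .022
    print(np.round(ce[i]*1.5625),st[i,4],"ztop",zt.round(4),"diam",np.round(2*(r+.5)*np.median(d[k])/f['fx'],4),"mid",ray(c,f,zb).round(4),"cent",ray(ce[i],f,zb).round(4),"topxy",top[:,:2].mean(0).round(4),im[k].mean(0).round())
cr=im[90:290,80:450]; cv2.imwrite("pics/crop0.png",cv2.resize(cr[:,:,::-1],None,fx=2.1,fy=2.1,interpolation=cv2.INTER_CUBIC))
E
```

```text
table z 0.0020090918545468163
[258. 109.] 1263 ztop 0.0337 diam 0.3704 mid [0.8385 0.2476] cent [0.8382 0.2299] topxy [0.8421 0.193 ] [174. 132. 100.]
[526. 116.] 890 ztop 0.0244 diam 0.2011 mid [ 0.825  -0.1951] cent [ 0.8293 -0.1864] topxy [ 0.8317 -0.1943] [187. 167. 144.]
[361. 174.] 756 ztop 0.0212 diam 0.0775 mid [0.7338 0.0691] cent [0.734  0.0692] topxy [0.7352 0.0696] [244. 239. 113.]
[581. 192.] 663 ztop 0.0573 diam 0.0717 mid [ 0.7072 -0.2669] cent [ 0.7072 -0.2671] topxy [ 0.7055 -0.2656] [133.  67. 147.]
[443. 229.] 772 ztop 0.0209 diam 0.0775 mid [ 0.6482 -0.0558] cent [ 0.6481 -0.0557] topxy [ 0.6508 -0.0555] [66. 56. 48.]
[344. 246.] 200 ztop 0.0805 diam 0.0409 mid [0.6225 0.0923] cent [0.6219 0.0923] topxy [0.6211 0.0922] [164. 127.  88.]
[568. 269.] 674 ztop 0.058 diam 0.0707 mid [ 0.5883 -0.2444] cent [ 0.5886 -0.2444] topxy [ 0.5875 -0.2432] [220. 182. 127.]
[261. 267.] 251 ztop 0.052 diam 0.0443 mid [0.5886 0.2172] cent [0.5891 0.2168] topxy [0.5887 0.2164] [196. 157. 109.]
[662. 305.] 237 ztop 0.079 diam 0.0486 mid [ 0.538  -0.3835] cent [ 0.5347 -0.3834] topxy [ 0.5343 -0.3813] [174. 135.  93.]
[166. 317.] 156 ztop 0.0482 diam 0.036 mid [0.512  0.3551] cent [0.5121 0.3553] topxy [0.5119 0.3552] [182. 145. 100.]
[332. 363.] 1170 ztop 0.0209 diam 0.0923 mid [0.445  0.1079] cent [0.4449 0.1076] topxy [0.4447 0.1093] [62. 53. 45.]
[470. 360.] 330 ztop 0.0201 diam 0.0499 mid [ 0.4508 -0.0961] cent [ 0.4506 -0.096 ] topxy [ 0.452  -0.0969] [79. 65. 53.]
[585. 405.] 568 ztop 0.02 diam 0.0651 mid [ 0.3859 -0.2651] cent [ 0.386 -0.265] topxy [ 0.3865 -0.2656] [70. 58. 49.]
[231. 406.] 454 ztop 0.0543 diam 0.0583 mid [0.3841 0.2536] cent [0.3823 0.2532] topxy [0.3825 0.2522] [209. 171. 119.]
```

View pics/crop0.png

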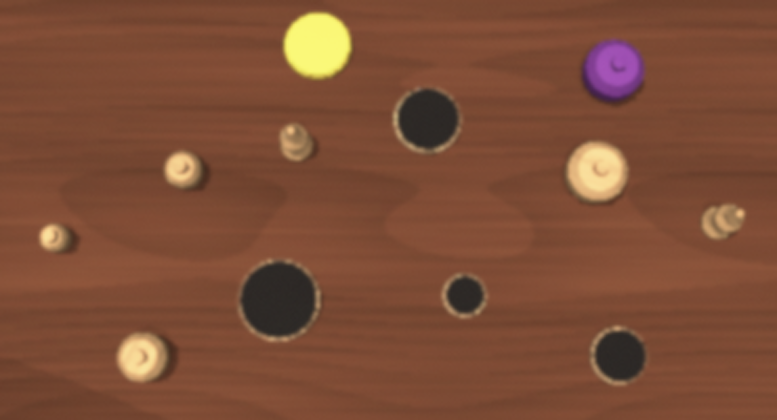

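Ranks are clear from the measured diameters: feet 71, 58, 44 and 36 mm, and stands 92, 78, 65 and 50 mm. Each measures about 2–6 mm over its nominal size because of blur. I start with the widest foot, with a wrist-camera cross-check on the way down.

```bash
cat >> h.py <<'E'
from plant import *
from scipy.spatial.transform import Rotation as Ro
def ori(xy):
    a=np.arctan2(xy[1],xy[0]); return [-np.pi*np.cos(np.pi/2-a),-np.pi*np.sin(np.pi/2-a),0.] if 0 else \
      list(Ro.from_matrix(np.array([[-np.sin(a),np.cos(a),0],[np.cos(a),np.sin(a),0],[0,0,-1.]]).T@np.eye(3)).as_rotvec())
FEET=dict(widest=(.5883,-.2440,.066,.018),second=(.3828,.2530,.052,.018),third=(.5888,.2167,.040,.021),narrowest=(.512,.3552,.030,.022))
ST=dict(widest=(.4449,.1080),second=(.6484,-.0557),third=(.3861,-.2651),narrowest=(.4510,-.0962))
def look(tag,zc,xy,rmax=.06,zmin=.02):
    p=camera_params("wrist"); im,d=capture("wrist"); W=world(im,d,p)
    k=(d>0)&(np.hypot(W[...,0]-xy[0],W[...,1]-xy[1])<rmax)&(W[...,2]>zmin)
    cv2.imwrite(f"pics/{tag}.png",cv2.resize(im[:,:,::-1],(800,600)))
    if k.sum()<50: print(tag,"none"); return
    c,r=cv2.minEnclosingCircle(np.argwhere(k)[:,::-1].astype(np.float32))
    print(tag,"px",np.round(np.array(c)*1.5625),"diam",round(2*r*np.median(d[k])/p['fx'],4),"xy",ray(c,p,zc).round(4),"ztop",np.percentile(W[...,2][k],98).round(4))
E
python3 - <<'E'
from h import *
x,y,w,g=FEET['widest']; q=ori((x,y)); print(q, inverse_kinematics([x,y,.15],q))
print(ori((.26,.623)))
move_pose([x,y,.22],q)
s=get_state(); print(s['time'],s['tool_pos'],s['joints'])
look("w1",.024,(x,y))
E
```

```text
[np.float64(2.6125415241018732), np.float64(1.7447725312867635), np.float64(0.0)] [-4.33209425e-01  7.79516300e-02  1.64620910e+00 -4.44089210e-16
  1.41743193e+00 -4.00488178e-02]
[np.float64(0.6169945438456437), np.float64(3.080409410119711), np.float64(0.0)]
3.3417 [ 0.58855476 -0.24345017  0.22001331] [-4.32295273e-01  4.31909158e-02  1.56763413e+00  8.95440797e-05
  1.53072276e+00 -4.00505971e-02]
w1 px [398. 585.] diam 0.1375 xy [ 0.4897 -0.481 ] ztop 0.294
```

View pics/w1.png

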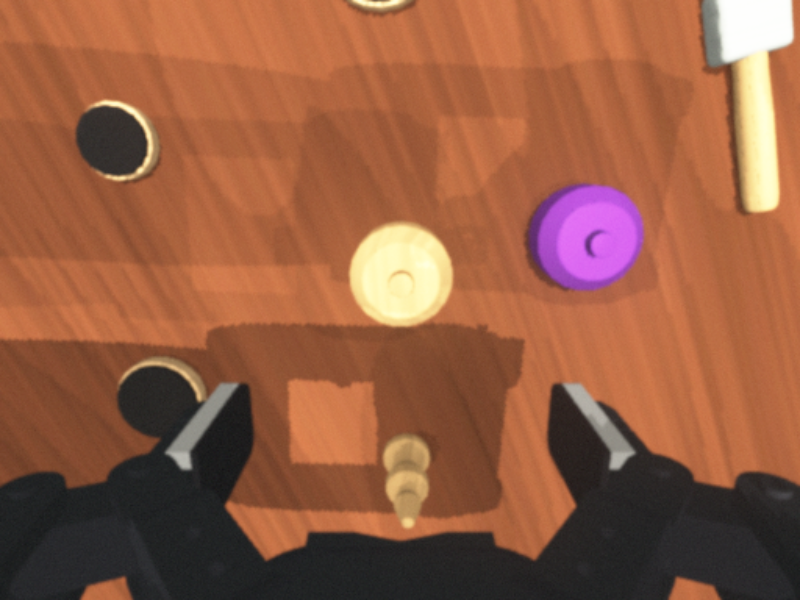

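The wrist view has the pale widest foot at (400,274), centred between the jaws, with the purple lookalike to the right at (586,238). My measurement picked up the fingers, so I limit the height, measure again, and then grasp.

```bash
sed -i 's/(W\[...,2\]>zmin)/(W[...,2]>zmin)\&(W[...,2]<.09)/' h.py
cat >> h.py <<'E'
def pick(n):
    x,y,w,g=FEET[n]; q=ori((x,y))
    move_pose([x,y,.15],q); look("pre_"+n,.022,(x,y))
    servo_line([x,y,g]); close_gripper(25); s=get_state()
    print("grip gap",s['finger_gap'],s['finger_gap']*.085,s['tool_pos'].round(4),s['time'])
    servo_line([x,y,.16]); s=get_state(); print("lift gap",s['finger_gap'],s['ft_force'].round(2))
def place(n):
    x,y=ST[n]; g=FEET[n][3]; q=ori((x,y))
    move_pose([x,y,.16],q)
    servo_line([x,y,g+.025]); servo_line([x,y,g+.0155],max_speed=.03)
    s=get_state(); print("down",s['tool_pos'].round(4),s['finger_gap'],s['ft_force'].round(2))
    let_go(); wait(.2); servo_line([x,y,.2]); look("post_"+n,.037,(x,y)); wait(.2)
    s=get_state(); print("t",s['time'],s['finger_gap'])
E
python3 - <<'E'
from h import *
look("w1b",.024,FEET['widest'][:2])
pick('widest'); 
im,d=capture("side"); cv2.imwrite("pics/side1.png",cv2.resize(im[:,:,::-1],(800,600)))
E
```

```text
w1b px [400. 274.] diam 0.0637 xy [ 0.5875 -0.2471] ztop 0.0566
pre_widest px [401. 304.] diam 0.0631 xy [ 0.5873 -0.2481] ztop 0.0565
grip gap 0.7625799088348731 0.06481929225096422 [ 0.5888 -0.2442  0.0194] 5.2333
lift gap 0.761838390994211 [-0.31  0.7  -1.57]
```

View pics/side1.png

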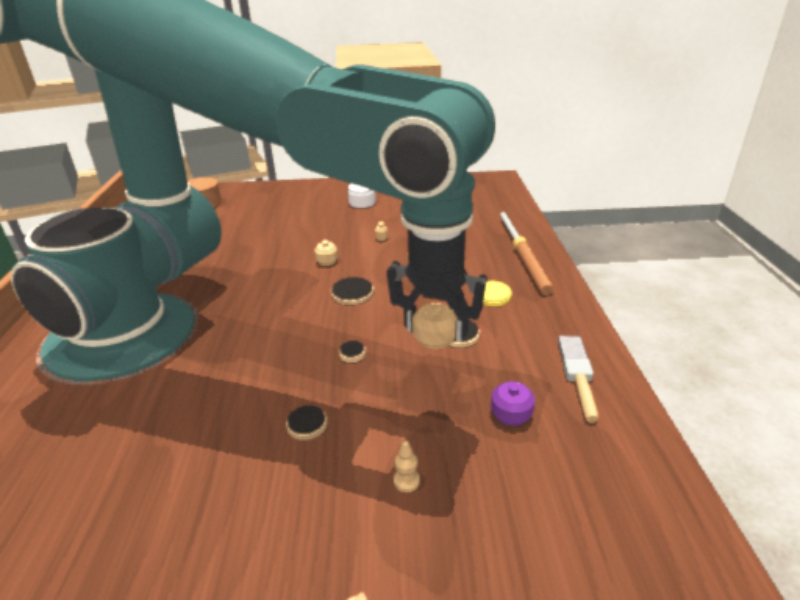

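The foot is held: gap 65 mm, weight 1.6 N including bias. I'll place it and check.

Run:
```python
from h import *
place('widest')
im,d=capture("top"); p=camera_params("top"); W=world(im,d,p); x,y=ST['widest']
k=(d>0)&(np.hypot(W[...,0]-x,W[...,1]-y)<.055)&(W[...,2]>.06)&(W[...,2]<.08)
print(k.sum(),W[k][:,:2].mean(0) if k.any() else 0)
```

```text
down [0.4453 0.1081 0.0341] 0.7638886136748023 [-3.41 -1.66  8.57]
post_widest px [401. 287.] diam 0.0639 xy [0.4459 0.1046] ztop 0.0716
t 11.25 0.9980752091132526
0 0
```

View pics/post_widest.png

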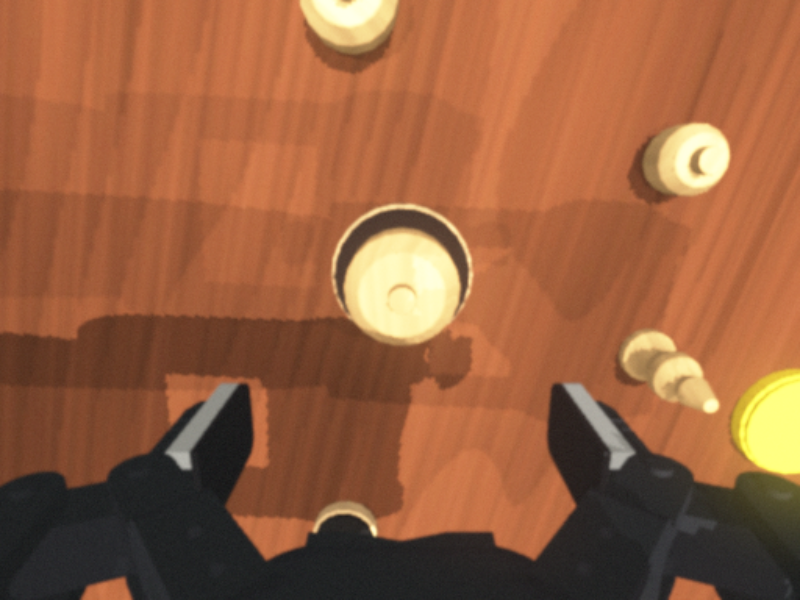

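The foot at (401,287) stands upright on the black stand, whose ring spans columns 332–470 with its top at row 205. Before moving on I check the centring in this same view.

Run:
```python
from h import *
p=camera_params("wrist"); s=1/1.5625
print("stand",ray((401*s,274*s),p,.015),"foot band",ray((401*s,287*s),p,.037), "dowel", ray((401*s,297*s),p,.071),ray((333*s,272*s),p,.015),ray((470*s,272*s),p,.015))
```

```text
stand [0.44581582 0.10721674] foot band [0.44645011 0.10444011] dowel [0.44560351 0.10763304] [0.40374457 0.09830587] [0.48788137 0.11879165]
```

Foot and stand centres agree within about 3 mm, against a 12 mm limit. The other three follow, stopping if a grip looks wrong.

```bash
cat > go.py <<'E'
import sys
from h import *
n=sys.argv[1]; pick(n)
g=get_state()['finger_gap']*.085
if abs(g-FEET[n][2])<.006: place(n)
else: print("BAD GRIP",g)
E
python3 go.py second
```

```text
pre_second px [395. 304.] diam 0.0499 xy [0.3831 0.2483] ztop 0.0528
grip gap 0.5967730600506467 0.05072571010430497 [0.3831 0.2532 0.0188] 13.5
lift gap 0.5948469157397077 [ 0.07 -0.49 -0.77]
down [ 0.6486 -0.0558  0.0338] 0.5991425155501979 [ 0.38 -1.11  4.01]
post_second px [401. 287.] diam 0.0513 xy [ 0.6483 -0.0592] ztop 0.0678
t 19.6583 1.0038832092180388
```

View pics/post_second.png

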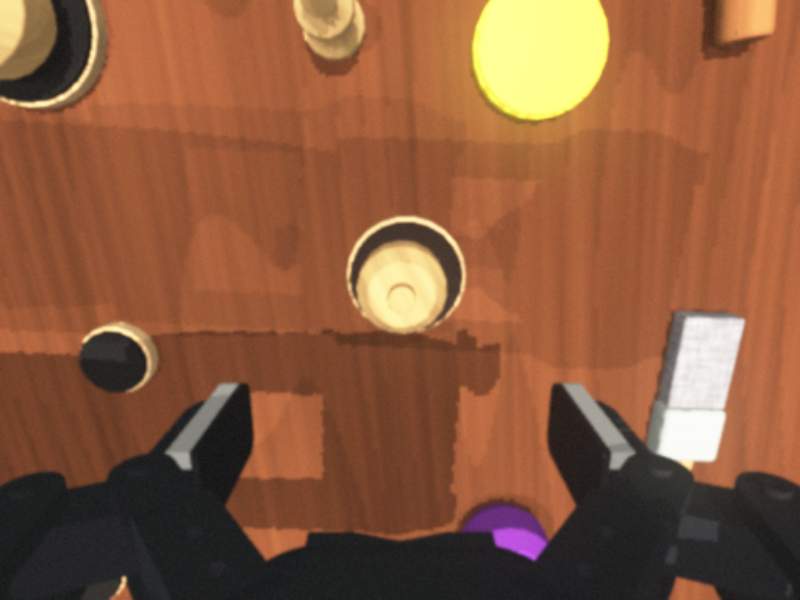

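The second foot at (401,287) stands upright on its stand, whose ring is centred at about (406,275), so it is off by about 3 mm. Next is the third.

```bash
python3 go.py third
```

```text
pre_third px [397. 302.] diam 0.0387 xy [0.589  0.2126] ztop 0.049
grip gap 0.4540055407284752 0.03859047096192039 [0.589  0.2168 0.0216] 22.3
lift gap 0.45440730928496254 [ 0.3   0.16 -0.49]
down [ 0.3863 -0.2652  0.0366] 0.4560025177563155 [-0.85  0.83  2.65]
post_third px [401. 286.] diam 0.0403 xy [ 0.385  -0.2677] ztop 0.0639
t 28.8583 0.9991598702148174
```

View pics/post_third.png

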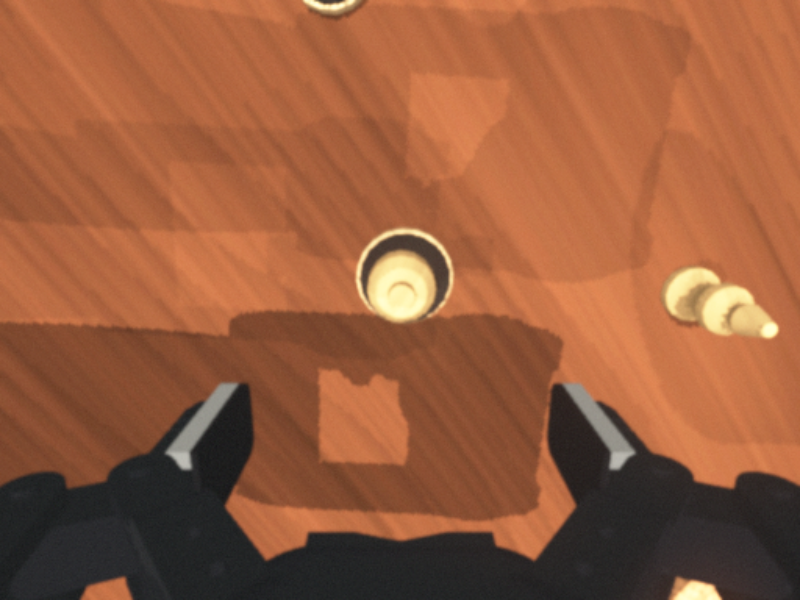

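The third foot at (401,286) stands on its stand, whose ring is centred at about (405,276). Now the narrowest.

```bash
python3 go.py narrowest
python3 - <<'E'
from h import *
servo_line([.451,-.0962,.25]); move_pose([.26,.623,.25],ori((.26,.623)))
for n in ("top","side"):
    im,d=capture(n); p=camera_params(n)
    cv2.imwrite(f"pics/{n}_end.png",cv2.resize(im[:,:,::-1],(800,600)))
    if n=="top":
        W=world(im,d,p)
        for k,(x,y) in list(ST.items())+[("fa",(.622,.092)),("fb",(.536,-.383))]:
            z0=.030 if k[0]!='f' or len(k)>2 else .007
            m=(d>0)&(np.hypot(W[...,0]-x,W[...,1]-y)<.05)&(W[...,2]>z0)
            c,r=cv2.minEnclosingCircle(np.argwhere(m)[:,::-1].astype(np.float32))
            print(k,"xy",ray(c,p,.037 if len(k)>2 else .022).round(4),"stand/start",(x,y),"ztop",np.percentile(W[...,2][m],98).round(4))
print(get_state()['time'])
E
```

```text
pre_narrowest px [397. 299.] diam 0.029 xy [0.5122 0.3523] ztop 0.0453
grip gap 0.33612678169347954 0.02857077644394576 [0.5122 0.3553 0.0224] 32.725
lift gap 0.33616904073853804 [ 0.65  0.65 -0.18]
down [ 0.451  -0.0962  0.0374] 0.3359839161899637 [-0.35 -0.05  0.53]
post_narrowest px [400. 283.] diam 0.0307 xy [ 0.4509 -0.0975] ztop 0.0603
t 39.1 1.0031134060559295
widest xy [0.4459 0.1094] stand/start (0.4449, 0.108) ztop 0.0738
second xy [ 0.6488 -0.0561] stand/start (0.6484, -0.0557) ztop 0.069
third xy [ 0.3846 -0.2647] stand/start (0.3861, -0.2651) ztop 0.0663
narrowest xy [ 0.4507 -0.0953] stand/start (0.451, -0.0962) ztop 0.063
fa xy [0.61   0.0916] stand/start (0.622, 0.092) ztop 0.0825
fb xy [ 0.5238 -0.3828] stand/start (0.536, -0.383) ztop 0.0798
42.3167
```

View pics/top_end.png

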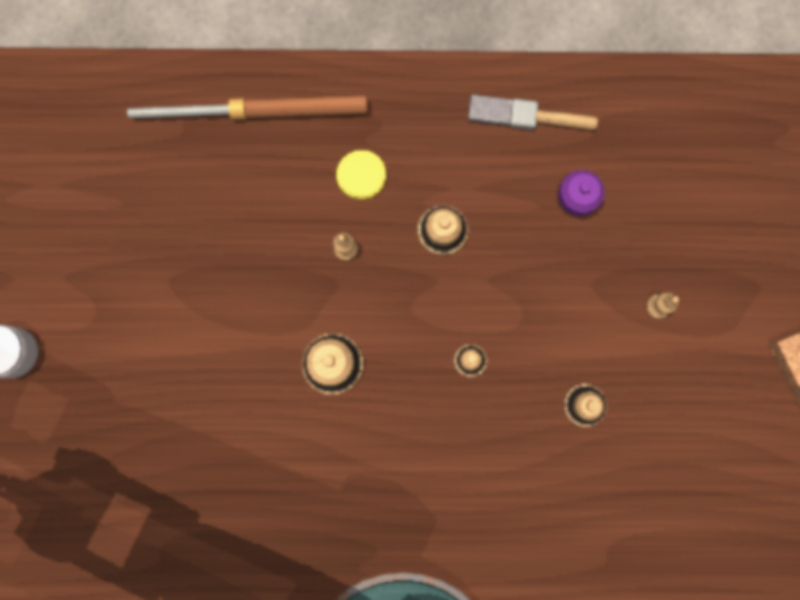

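View pics/side_end.png

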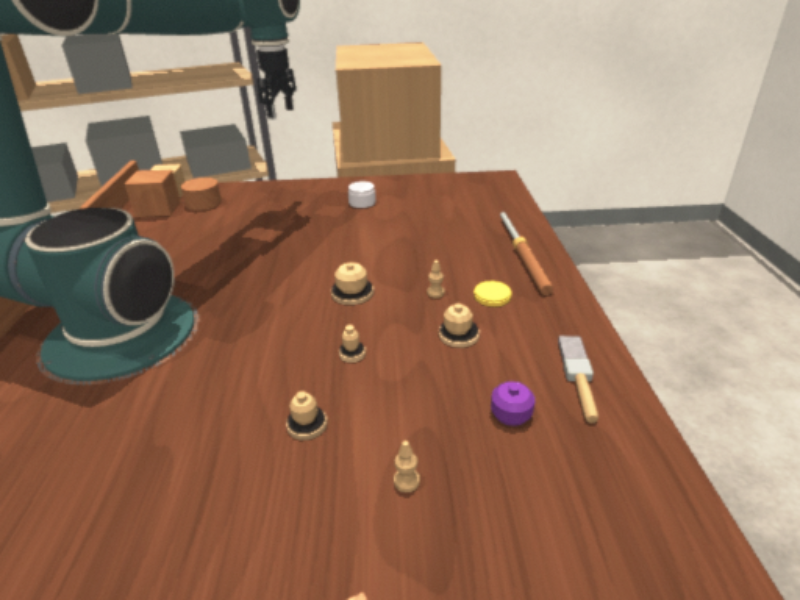

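View pics/post_narrowest.png

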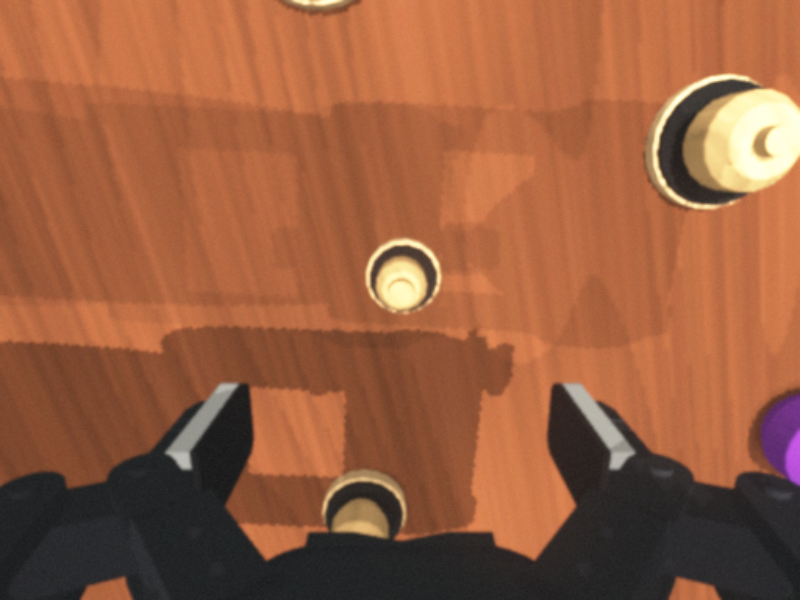

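All four feet stand on their own stands, off-centre by 2 mm or less from above. The finial numbers moved 12 mm, both in x, yet the finials look unmoved at (345,246) and (662,305). I'll check that against the first picture before handing in.

Run:
```python
from h import *
a=np.load("top0.npz")['im'].astype(int); im,d=capture("top"); b=im.astype(int)
for n,(u,v) in dict(fa=(221,157),fb=(424,195),ref_yellow=(231,111)).items():
    print(n,abs(a-b)[v-16:v+16,u-16:u+16].mean().round(2), cv2.phaseCorrelate(a[v-20:v+20,u-20:u+20].mean(-1),b[v-20:v+20,u-20:u+20].mean(-1)))
```

```text
fa 1.2 ((-0.002792708491529794, -0.05986508105083743), 0.8788984208663283)
fb 1.25 ((-0.1219673748533765, -0.07637356472922718), 0.9311689446100813)
ref_yellow 1.24 ((-0.10522747435135571, 0.06235806741274175), 0.9340814122385346)
```

The finials moved by less than 0.15 px (about 0.3 mm), so the 12 mm came from my looser mask in the final measurement.

```bash
python3 -c "
from plant import *
print(get_state()['time']); finish_job()"
```

```text
42.3667
the job is handed in; nothing more can be done
```

I set all four bun feet on the stands of their rank, widest first, and handed the job in at 42.4 s of the 99 s allowed. `finish_job()` reports no verdict, so the checks below are my own.

- **Feet:** In the final top and side views all four stand upright and free. From above, each foot's centre is within about 2 mm of its stand's centre. The wrist camera put the offsets at about 3 mm. That disagreement is within calibration error and well inside the 12 mm limit.
- **Finials:** Both are where they started. My first final measurement wrongly showed a 12 mm shift because its mask was looser than the one used at the start. Comparing the first and last pictures directly showed less than 0.15 px of movement.
- **Robot:** I moved the arm back to its start pose, gripper open, away from everything on the bench.

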